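# Start and screw home the eared cap of a terminal housing

## Robot

A 6-joint arm with a two-finger parallel gripper is mounted at the origin on the work surface. World frame = base frame: x ahead of the robot, y to its left, z up, the work surface at z = 0. Lengths are in m, angles in degrees, forces in N, time in s.
With the tool pointing down it reaches from about 0.275 to 0.875 m from the base axis. Payload 12.5 kg.
Tool frame: the origin (TCP) lies at the very end of the fingers, on their centre line; the grasp point (between the pads) lies bot.grip_depth behind it (bot.grip_depth is the distance from the TCP to the grasp point, in m); z points along the fingers, y is the line along which they close (so a half turn about z gives the same grasp; the last joint's range is limited). The gripper opens to 85 mm and grips with 20 to 120 N. Pads are 22 mm wide; open, the fingers measure 114 mm over their backs; the gripper's body (76 mm by 85 mm) begins 54 mm behind the grasp point. The pads swing forward as they close: fully open they stand 13 mm farther back than shut.
Start: joints at [59.209, 20.094, 94.641, -0, 65.266, -4.847], TCP at [0.241, 0.495, 0.231] pointing down, gripper open.
Joint ranges: [-157.81, 157.81], [-45, 120.19], [0.68, 151.7], [-89.99, 269.99], [4.06, 180], [-164.3, 164.3]. Speed limits (degrees/s): [127.2, 127.2, 159.86, 180, 180, 180].

## Interface

Orientations are given as [roll, pitch, yaw] about the fixed x, y, z axes, in that order (R = Rz(yaw) Ry(pitch) Rx(roll)).
In Python, from rig import bot gives the robot as it stands. The module is installed in compiled form; this text tells all that it offers.
- The arm moves only by the tool carry_out, never from a script. Its argument "deltas" is a list that holds one entry, the list of rows, each a list of 6 numbers: the shift along the world's x, y, z as a fraction of full scale, then the turn, a rotation vector about the world's x, y, z as a fraction of full scale. A call has exactly 8 rows; each row is the pose to reach, as a shift and turn from the pose commanded when the call began; what a row does not reach only later rows make up. Full scale, the value 1, is 0.5 m for a shift and 45 degrees for a turn. A row lasts 1/12 s, in which the tool goes at most 41.7 mm and 7.16 degrees, less where a joint would pass 70% of its speed; a pose out of reach is approached as far as the arm can. A call with a number of a shift or a turn outside -1 to 1 is refused whole. A call with a gripper value outside its range is refused whole. "claw" is the finger opening in mm, from 0 to 85.4, set as the call begins (left out, the last holds). The fingers move at their own pace and stop on an object; the grip force is fixed at half the most. Time passes only in rows, so rows that repeat a pose let the fingers close, or fill a call up. It gives the time, the measured TCP pose, the force, the opening and the grip force at its end, in the units of the state.
- bot.get_obs(): the state, without advancing time (a new reading comes with each control period).
- bot.grab_frame(name): name is "side" or "top" or "wrist"; returns a dict with "color" (384x512x3 uint8, blue, green, red), "vertical_fov" (degrees; the focal length in pixels is half the picture's height over the tangent of half this angle, whatever the lens; pixels are square), "cx", "cy" (the principal point, pixels), "position" and "attitude" of the camera in the world. Camera axes: x right, y down, z forward; pixel columns grow to the right and rows downward; lengths in m; the calibration is good to about 2 mm. A picture is of the moment at which its call begins. There is no depth.
- bot.sign_off(): hands the job in; it is judged then, once.
The state is a dict: "time": time; "joints": joint angles; "qd": joint speeds; "tau": joint torques, N m; "position": TCP position; "eef_rot": TCP orientation; "force": force on the tool from outside, world axes, zero at the start; "ft_torque": the same for the moment, N m; "width": opening from 0.0 (shut) to 1.0 (fully open); "finger_force": force on a finger pad.
Only numpy, scipy, OpenCV 4.12 (cv2) and the standard library are available. Lean on these libraries where they do the work, as an engineer would, in place of code of your own. Each camera call takes 0.05 s, during which the arm holds its last target. There are 200 camera calls.

## Task

The brass cap on the cast housing was set down on the neck without catching its thread. Leave it on the neck: turn it backward (anticlockwise seen from above) until it drops into the thread start, then screw it forward (clockwise) until it is fully home against its stop. Leave the other parts on the bench where they are.

Things in the scene. Friction and masses are not known exactly. Their poses are not given: they have to be found in the camera images.
- housing: Fixed grey cast drum, diameter 120, 70 mm high, side stub along its +x (reaches 93 mm from the axis), two feet along its +-y; on top an aluminium flange (diameter 88, its top 76 mm above the bench) and a threaded neck (diameter 62, up to 27 mm above the flange), mostly hidden by the cap. Origin: centre of the underside; z up along the neck axis.
- neck (a point): Centre of the flange top, at the foot of the neck, on its axis. The right-hand thread has three equal starts. Thread ridges with flat tops 20 mm above the flange carry the badly set cap; a stop rib at each ridge's clockwise end keeps it from turning forward up there, and stops it again, beneath the ridges, when it is screwed home.
- start (a point): Middle of one thread start: an open notch 30 degrees wide, 28 mm from the axis along the housing's +x, at ridge-top height; two more at +-120 degrees. A small tab on the flange edge points it out. Clockwise of the notch begins the ridge; 93 degrees clockwise of the notch middle is its stop rib. A rib right behind the notch stops a cap turned back too far.
- cap: Loose brass cap, about 0.45 kg: skirt diameter 75, 35 mm tall, three radial ears at 0 and +-120 degrees from its x, an inner pin under each. Origin: on the axis at the lower rim, z up. Origin above the bench: 94.5 mm at the start (pins on the ridges), 82.5 mm once dropped into the notches (ears over the tabs), sinking to about 77 mm as it is screwed 75 to 100 degrees to the stop.
- ear (a point): Point in the ear on the cap's +x, 60 mm from the axis, 15 mm above the cap's origin, at mid height. Each ear is a flat block 13 mm wide, 14 mm tall, from the skirt out to 78 mm from the axis. 25 to 75 degrees of backward turn are needed to drop. Only weight and friction hold the cap: 1 to 4 N sideways on an ear turns it, it drops by itself and stays where left.
- hub (a point): Top centre of the low round hub (diameter 32, 6 mm high) on the cap, 41 mm above the cap's origin.
- collar: Bystander: loose cast aluminium tube piece, diameter 68, height 50 mm, standing. Origin: centre of underside.
- spanner: Bystander: loose steel spanner lying on the bench. Origin: underside, middle.
- plug: Bystander: loose steel plug standing on its head, diameter 48, height 45 mm. Origin: centre of underside.
There are look-alikes about, which are no part of the job. Leave any blue, green or red look-alike of the cap alone.

How it is judged (in metres and radians):
On the way:
1. the cap has dropped into the thread start (its rim 5 to 8.5 mm above the flange, level) (z of cap in the frame of housing between 0.081 and 0.0845 m and angle between cap's own z axis and vertical below 0.06 rad), for 0.1 s.
At the end, for the whole second after the job is handed in: The cap is screwed home: its rim no more than 2.2 mm above the flange (origin below 78.2 mm, that is within about 16 degrees of the stop), centred within 4 mm, level within 0.04 rad, and at rest (z of cap in the frame of housing between 0.075 and 0.0782 m and horizontal distance between cap and housing below 0.004 m and angle between cap's own z axis and vertical below 0.04 rad and linear speed of cap below 0.01 m/s and angular speed of cap below 0.05 rad/s); the robot touches nothing.
It fails at once if the cap is lifted off the neck (12 mm or more above where it lay) (z of cap in the frame of housing above 0.1065 m).
It fails at once if a bystander is moved by more than 30 mm (distance of any of collar, spanner, plug from where it was at the start of the episode above 0.03 m).
It also fails if it takes over 54 s, if anything falls off the work surface, if the arm or the gripper's body presses on something with over 40 N, if the wrist force passes 120 N, or if a joint passes its speed limit or range.

## Working session

There is one attempt and no reset: what is moved stays moved. The work goes in short steps, Python scripts to look and compute and a tool call to move; the robot and the scene stay as the last step left them, time stands still between calls to the robot, and variables do not carry over. Pictures are saved under pics/ and viewed, at most 10 in all, crops included, and the job is handed in when it is done.

Besides the shell and the picture viewer there is one more tool, called after "Emit:" as a command line: name --argument value ..., lists and objects as JSON in quotes. carry_out: Moves the arm, as the interface text tells. Its arguments: {"type":"object","properties":{"deltas":{"type":"array"},"claw":{"type":"number"}},"required":["deltas"]}

```bash
mkdir -p pics; cat > h.py <<'E'
import numpy as np,cv2
from rig import bot
def snap(n,f):
    d=bot.grab_frame(n); cv2.imwrite(f'pics/{f}.png',d['color']); return d
def cam(d):
    f=d['color'].shape[0]/2/np.tan(np.radians(d['vertical_fov'])/2)
    a=np.array(d['attitude'],float)
    if a.shape!=(3,3):
        from scipy.spatial.transform import Rotation as R
        a=R.from_euler('xyz',a,degrees=True).as_matrix()
    return f,a,np.array(d['position'])
def ray(d,u,v,z):
    f,R,p=cam(d); r=R@np.array([(u-d['cx'])/f,(v-d['cy'])/f,1]); return p+r*(z-p[2])/r[2]
def proj(d,P):
    f,R,p=cam(d); c=R.T@(np.array(P)-p); return d['cx']+f*c[0]/c[2],d['cy']+f*c[1]/c[2]
E
python3 - <<'E'
from h import *
ims=[]
for n in('top','side'):
    d=snap(n,n+'0'); print(n,d['position'],d['attitude'],d['vertical_fov'],d['cx'],d['cy'])
    np.save(n+'0.npy',d,allow_pickle=True)
print(bot.get_obs(),bot.grip_depth)
E
```

```text
top [ 0.43927519 -0.01695552  0.89787989] [-169.02193401    1.59081004  -88.46385363] 57.6141110992203 254.5030623522629 187.95053082597937
side [ 0.35420931 -0.71581654  0.64807897] [-125.34577731    0.14103865  -17.35310275] 53.72107483798777 257.66274169550746 193.3969623491412
{'time': 0.1, 'joints': array([ 5.92098251e+01,  2.01190166e+01,  9.46746417e+01, -1.50356784e-03,
        6.52677711e+01, -4.84864294e+00]), 'qd': array([-0.13929905, -0.12730184,  0.03682654, -0.05046195, -0.10084366,
        0.04969338]), 'tau': array([ 9.36209908e-04, -5.06846488e+01, -2.91873801e+01, -6.16967282e-05,
        2.73910162e-03, -4.84360464e-05]), 'position': array([0.2404305 , 0.49430972, 0.23082461]), 'eef_rot': array([-1.79938675e+02, -3.83215249e-03,  1.54059096e+02]), 'force': array([-0.15023768,  1.08177181, -0.71535226]), 'ft_torque': array([ 0.01973766, -0.05763041, -0.0220802 ]), 'finger_force': 0.0, 'width': 0.9984704933375793} 0.0187
```

View pics/top0.png

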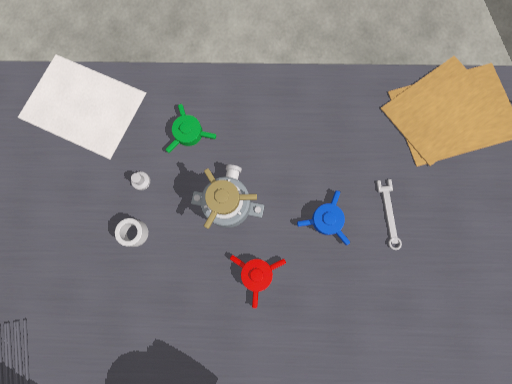

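View pics/side0.png

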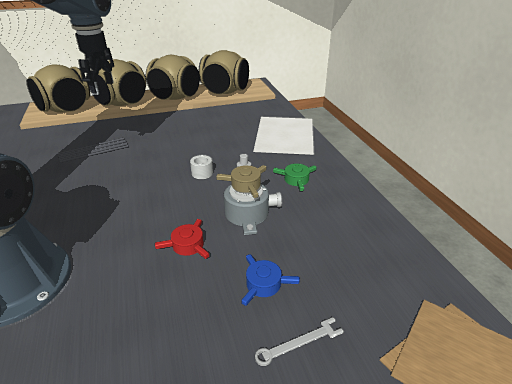

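The top view shows the brass cap at about (223,197), with ear tips near (256,197), (210,173) and (210,225). The stub is at (234,170), and the feet are at (197,198) and (258,210). In the side view the cap is at (248,178).

```bash
cat >> h.py <<'E'
def brass(d,zear,c0=None,rad=60):
    """ear angles (deg, world) and centre from brass mask in a view; ear-top plane zear"""
    h=cv2.cvtColor(d['color'],cv2.COLOR_BGR2HSV)
    m=cv2.inRange(h,(14,70,40),(32,255,255))
    if c0 is not None:
        k=np.zeros_like(m); cv2.circle(k,tuple(int(x) for x in proj(d,c0)),rad,255,-1); m&=k
    n,l,s,_=cv2.connectedComponentsWithStats(m); i=1+np.argmax(s[1:,4]); m=(l==i)
    v,u=np.nonzero(m)
    P=np.array([ray(d,a,b,zear)[:2] for a,b in zip(u,v)])
    return m,P
def ears(P,c):
    r=np.hypot(*(P-c).T); q=(r>.05)&(r<.085); a=np.degrees(np.arctan2(*(P[q]-c).T[::-1]))
    z=np.exp(3j*np.radians(a)).mean(); b=np.degrees(np.angle(z))/3
    out=[]
    for k in(-120,0,120):
        dd=(a-b-k+180)%360-180; w=abs(dd)<40; out.append((round((b+k+dd[w].mean()+180)%360-180,1),int(w.sum()),round(r[q][w].max(),4)) if w.any() else None)
    return out,abs(z)
E
python3 - <<'E'
from h import *
d=np.load('top0.npy',allow_pickle=True).item(); s=np.load('side0.npy',allow_pickle=True).item()
print('hub',ray(d,223,196,.1355)); 
c0=ray(d,223,196,.1165)
m,P=brass(d,.1165,c0)
c=c0[:2]
from scipy.optimize import least_squares
# centre: three tips -> circumcentre
for _ in range(6):
    r=np.hypot(*(P-c).T);e,_z=ears(P,c)
    t=[]
    for a,_n,_r in e:
        dv=np.array([np.cos(np.radians(a)),np.sin(np.radians(a))]);pr=(P-c)@dv;sd=abs((P-c)@np.array([-dv[1],dv[0]]))<.012
        t.append(c+dv*pr[sd].max())
    A=np.array([2*(t[1]-t[0]),2*(t[2]-t[0])]);b=np.array([t[1]@t[1]-t[0]@t[0],t[2]@t[2]-t[0]@t[0]]);c=np.linalg.solve(A,b)
print('centre',c,e,_z,np.hypot(*(t[0]-c)))
print('stub/feet',ray(d,234,170,.035),ray(d,197,198,.006),ray(d,258,210,.006))
print('hub side', proj(s,[*c,.1355]))
h=cv2.hconcat([cv2.resize(d['color'][150:250,165:285],None,fx=4,fy=4,interpolation=2),cv2.resize(s['color'][145:245,200:280],None,fx=4,fy=4,interpolation=2)]);cv2.imwrite('pics/c0.png',h)
E
```

```text
hub [0.56689727 0.07766346 0.1355    ]
centre [0.56715022 0.08164255] [(np.float64(-87.4), 69, np.float64(0.0772)), (np.float64(32.3), 64, np.float64(0.077)), (np.float64(153.5), 71, np.float64(0.077))] 0.9831644605520062 0.07695674176413221
stub/feet [0.65147704 0.06499037 0.035     ] [0.58180694 0.16130391 0.006     ] [0.55409575 0.00190499 0.006     ]
hub side (np.float64(244.62287445951895), np.float64(170.35346067990676))
```

View pics/c0.png

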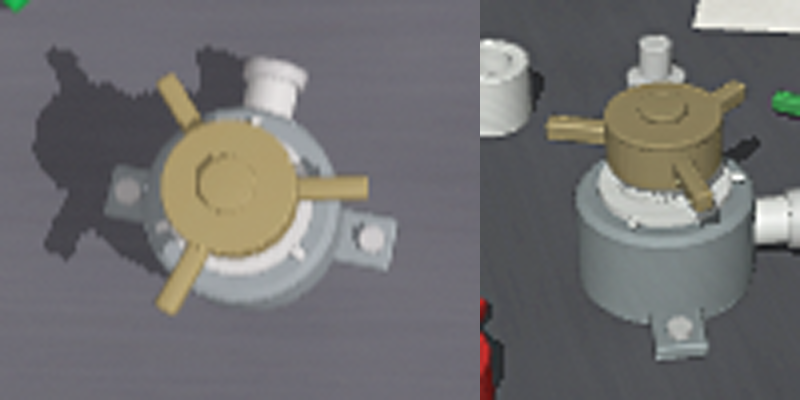

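Emit:
carry_out --deltas '[[[0.04, -0.06, 0, 0, 0, -0.085], [0.08, -0.12, 0, 0, 0, -0.17], [0.12, -0.18, 0, 0, 0, -0.255], [0.165, -0.24, 0, 0, 0, -0.34], [0.21, -0.3, 0, 0, 0, -0.425], [0.25, -0.36, 0, 0, 0, -0.51], [0.29, -0.42, 0, 0, 0, -0.6], [0.33, -0.48, 0, 0, 0, -0.68]]]' --claw 34

```text
time: 0.77
position: [0.4061, 0.2529, 0.2312]
eef_rot: [-180.0, -0.0, 123.3]
force: [0.1, 0.0, -0.5]
width: 0.401
finger_force: 0.0
```

Emit:
carry_out --deltas '[[[0.04, -0.06, 0, 0, 0, -0.085], [0.08, -0.12, 0, 0, 0, -0.17], [0.12, -0.18, 0, 0, 0, -0.255], [0.165, -0.24, 0, 0, 0, -0.34], [0.21, -0.3, 0, 0, 0, -0.425], [0.25, -0.36, -0.02, 0, 0, -0.51], [0.29, -0.42, -0.04, 0, 0, -0.6], [0.33, -0.48, -0.06, 0, 0, -0.68]]]'

```text
time: 1.43
position: [0.5712, 0.0128, 0.2007]
eef_rot: [-180.0, -0.0, 92.6]
force: [0.6, -0.1, 0.5]
width: 0.4
finger_force: 0.0
```

```bash
python3 - <<'E'
from h import *
o=bot.get_obs();print(o['time'],o['position'],o['eef_rot'],o['width'],o['force'],o['joints'])
d=snap('wrist','w1');np.save('w1.npy',d,allow_pickle=True)
for p in ([.567,.0815,.1355],[.5701,.0156,.1165]):print(proj(d,p))
E
```

```text
1.4333 [0.57122153 0.01282556 0.20067598] [-1.79988141e+02 -3.13537721e-03  9.26419677e+01] 0.3997324856447231 [ 0.55344731 -0.07408932  0.4874483 ] [-3.38275496e+00  2.41808485e+01  9.32280338e+01  2.10997885e-03
  6.26032407e+01 -6.02569412e+00]
(np.float64(249.20782003241445), np.float64(107.14797411936723))
(np.float64(249.63922079230218), np.float64(196.8763995038593))
```

View pics/w1.png

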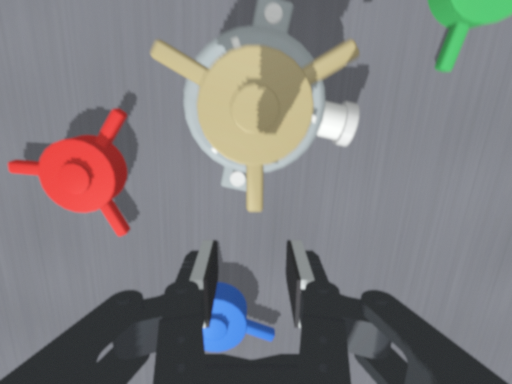

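The wrist view shows the hub at (256,107), with the near ear running straight down to its tip at (255,210). That is about 7 px to the +x side of the prediction. The fingers are centred near column 253.

```bash
python3 - <<'E'
from h import *
d=np.load('w1.npy',allow_pickle=True).item()
c=ray(d,256,107,.1355);print(c)
for p in((255,210),(255,190),(154,47),(354,47)):
    q=ray(d,*p,.1165)-c;print(np.hypot(*q[:2]),np.degrees(np.arctan2(q[1],q[0])))
print(ray(d,237,180,.01),ray(d,274,13,.01),d['position'])
E
```

```text
[0.5712643  0.08178871 0.1355    ]
0.07658583981409439 -87.47429494495229
0.06066075026925704 -87.5610816394145
0.07577280634049723 153.62905773710492
0.07364210556156425 32.621247418009915
[ 0.55650031 -0.00163829  0.01      ] [0.58559482 0.16070582 0.01      ] [0.56808716 0.09185004 0.34281503]
```

Emit:
carry_out --deltas '[[[0, 0.001, -0.03, 0, 0, 0], [0, 0.002, -0.06, 0, 0, 0], [0, 0.002, -0.09, 0, 0, 0], [0, 0.002, -0.12, 0, 0, 0], [0, 0.002, -0.15, 0, 0, 0], [0, 0.002, -0.18, 0, 0, 0], [0, 0.002, -0.21, 0, 0, 0], [0, 0.002, -0.24, 0, 0, 0]]]'

```text
time: 2.15
position: [0.5703, 0.0156, 0.0803]
eef_rot: [-180.0, -0.0, 92.9]
force: [-0.4, 0.0, -0.1]
width: 0.397
finger_force: 0.0
```

```bash
cat > arc.py <<'E'
# rows for an arc of the tool about the cap axis: start angle, total turn
import sys,numpy as np
def rows(p,dth,c=(.570,.081),r=.067,n=8):
    a0=np.arctan2(p[1]-c[1],p[0]-c[0])
    for i in range(1,n+1):
        t=dth*i/n; a=a0+np.radians(t)
        print([round((c[0]+r*np.cos(a)-p[0])/.5,3),round((c[1]+r*np.sin(a)-p[1])/.5,3),0,0,0,round(t/45,3)],end=', ')
    print()
E
python3 -c "
from arc import *
import numpy as np
p=np.array([.5712,.0138]);rows(p,40)
c=np.array([.570,.081]);a=np.arctan2(*(p-c)[::-1])+np.radians(40)
p2=c+.067*np.array([np.cos(a),np.sin(a)]);rows(p2,24);a+=np.radians(24);rows(c+.067*np.array([np.cos(a),np.sin(a)]),16)"
```

```text
[np.float64(0.012), np.float64(0.001), 0, 0, 0, 0.111], [np.float64(0.023), np.float64(0.003), 0, 0, 0, 0.222], [np.float64(0.035), np.float64(0.006), 0, 0, 0, 0.333], [np.float64(0.046), np.float64(0.009), 0, 0, 0, 0.444], [np.float64(0.056), np.float64(0.014), 0, 0, 0, 0.556], [np.float64(0.067), np.float64(0.02), 0, 0, 0, 0.667], [np.float64(0.076), np.float64(0.026), 0, 0, 0, 0.778], [np.float64(0.086), np.float64(0.033), 0, 0, 0, 0.889], 
[np.float64(0.005), np.float64(0.005), 0, 0, 0, 0.067], [np.float64(0.01), np.float64(0.01), 0, 0, 0, 0.133], [np.float64(0.015), np.float64(0.015), 0, 0, 0, 0.2], [np.float64(0.019), np.float64(0.02), 0, 0, 0, 0.267], [np.float64(0.023), np.float64(0.026), 0, 0, 0, 0.333], [np.float64(0.027), np.float64(0.032), 0, 0, 0, 0.4], [np.float64(0.03), np.float64(0.038), 0, 0, 0, 0.467], [np.float64(0.034), np.float64(0.045), 0, 0, 0, 0.533], 
[np.float64(0.002), np.float64(0.004), 0, 0, 0, 0.044], [np.float64(0.004), np.float64(0.009), 0, 0, 0, 0.089], [np.float64(0.005), np.float64(0.013), 0, 0, 0, 0.133], [np.float64(0.007), np.float64(0.017), 0, 0, 0, 0.178], [np.float64(0.008), np.float64(0.022), 0, 0, 0, 0.222], [np.float64(0.009), np.float64(0.026), 0, 0, 0, 0.267], [np.float64(0.01), np.float64(0.031), 0, 0, 0, 0.311], [np.float64(0.011), np.float64(0.036), 0, 0, 0, 0.356],
```

Emit:
carry_out --deltas '[[[0.012, 0.001, 0, 0, 0, 0.11], [0.023, 0.003, 0, 0, 0, 0.22], [0.035, 0.006, 0, 0, 0, 0.33], [0.046, 0.009, 0, 0, 0, 0.445], [0.056, 0.014, 0, 0, 0, 0.555], [0.067, 0.02, 0, 0, 0, 0.665], [0.076, 0.026, 0, 0, 0, 0.78], [0.086, 0.033, 0, 0, 0, 0.89]]]'

```text
time: 2.82
position: [0.6132, 0.0321, 0.0808]
eef_rot: [-179.9, -0.1, 133.2]
force: [-1.9, -0.8, 0.1]
width: 0.404
finger_force: 0.5
```

Emit:
carry_out --deltas '[[[0.005, 0.005, 0, 0, 0, 0.065], [0.01, 0.01, 0, 0, 0, 0.135], [0.015, 0.015, 0, 0, 0, 0.2], [0.019, 0.02, 0, 0, 0, 0.265], [0.023, 0.026, 0, 0, 0, 0.335], [0.027, 0.032, 0, 0, 0, 0.4], [0.03, 0.038, 0, 0, 0, 0.465], [0.034, 0.045, 0, 0, 0, 0.535]]]'

```text
time: 3.48
position: [0.6302, 0.0546, 0.0808]
eef_rot: [-180.0, -0.1, 157.1]
force: [-0.8, -0.8, 0.7]
width: 0.396
finger_force: 0.5
```

```bash
python3 - <<'E'
from h import *
o=bot.get_obs();print(o['time'],o['position'],o['eef_rot'],o['force'])
d=snap('side','s2');np.save('s2.npy',d,allow_pickle=True)
t=snap('top','t2');np.save('t2.npy',t,allow_pickle=True)
h=cv2.hconcat([cv2.resize(t['color'][150:250,165:285],None,fx=4,fy=4,interpolation=2),cv2.resize(d['color'][145:245,200:280],None,fx=4,fy=4,interpolation=2)]);cv2.imwrite('pics/c2.png',h)
E
```

```text
3.4833 [0.63015343 0.05462154 0.08081639] [-1.79960407e+02 -6.83048309e-02  1.57124873e+02] [-0.78905762 -0.80315565  0.73788111]
```

View pics/c2.png

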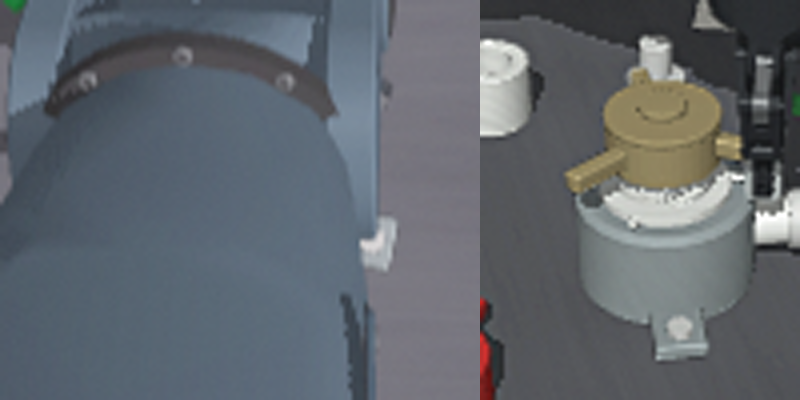

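In the side view the ears have turned anticlockwise and the cap is still at its upper height (hub row unchanged). The arm blocks the top view. Next I continue the arc in smaller steps.

Emit:
carry_out --deltas '[[[0.002, 0.004, 0, 0, 0, 0.045], [0.004, 0.009, 0, 0, 0, 0.09], [0.005, 0.013, 0, 0, 0, 0.135], [0.007, 0.017, 0, 0, 0, 0.18], [0.008, 0.022, 0, 0, 0, 0.22], [0.009, 0.026, 0, 0, 0, 0.265], [0.01, 0.031, 0, 0, 0, 0.31], [0.011, 0.036, 0, 0, 0, 0.355]]]'

```text
time: 4.25
position: [0.6359, 0.0725, 0.0811]
eef_rot: [-180.0, -0.0, 172.9]
force: [-0.2, -0.1, -0.7]
width: 0.397
finger_force: 0.0
```

```bash
cat >> h.py <<'E'
def hubtop(d):
    """row span of the brass blob near the hub axis in the side view, against predictions"""
    m,P=brass(d,.11,[.570,.081,.12],28)
    u,_=proj(d,[.570,.081,.13]); col=np.nonzero(m[:,int(round(u))-2:int(round(u))+3].sum(1)>=3)[0]
    return col.min(),col.max()
E
python3 - <<'E'
from h import *
o=bot.get_obs();print(o['time'],o['position'],o['eef_rot'],o['force'])
print(hubtop(np.load('side0.npy',allow_pickle=True).item()),hubtop(np.load('s2.npy',allow_pickle=True).item()))
d=snap('side','s3');print(hubtop(d))
print([proj(d,[.570,.081,z])[1] for z in(.1355,.1235,.118)])
from arc import rows
for x in(6,8):rows(o['position'],x)
E
```

```text
4.25 [0.63589899 0.07250657 0.08106895] [-1.79996219e+02 -2.30212118e-02  1.72929682e+02] [-0.21211201 -0.11527873 -0.6860099 ]
(np.int64(166), np.int64(191)) (np.int64(166), np.int64(191))
(np.int64(170), np.int64(195))
[np.float64(170.30212287648845), np.float64(174.26675888010263), np.float64(176.06510347643336)]
[np.float64(0.001), np.float64(0.002), 0, 0, 0, 0.017], [np.float64(0.002), np.float64(0.003), 0, 0, 0, 0.033], [np.float64(0.002), np.float64(0.005), 0, 0, 0, 0.05], [np.float64(0.002), np.float64(0.007), 0, 0, 0, 0.067], [np.float64(0.002), np.float64(0.009), 0, 0, 0, 0.083], [np.float64(0.002), np.float64(0.01), 0, 0, 0, 0.1], [np.float64(0.002), np.float64(0.012), 0, 0, 0, 0.117], [np.float64(0.002), np.float64(0.014), 0, 0, 0, 0.133], 
[np.float64(0.001), np.float64(0.002), 0, 0, 0, 0.022], [np.float64(0.002), np.float64(0.005), 0, 0, 0, 0.044], [np.float64(0.002), np.float64(0.007), 0, 0, 0, 0.067], [np.float64(0.002), np.float64(0.009), 0, 0, 0, 0.089], [np.float64(0.002), np.float64(0.012), 0, 0, 0, 0.111], [np.float64(0.002), np.float64(0.014), 0, 0, 0, 0.133], [np.float64(0.002), np.float64(0.016), 0, 0, 0, 0.156], [np.float64(0.002), np.float64(0.019), 0, 0, 0, 0.178],
```

The brass blob dropped 4 px, which matches 12 mm, so the cap is in the thread start. Now I turn it clockwise.

```bash
python3 -c "
from arc import *
c=np.array([.570,.081]);a=np.arctan2(.0725-.081,.0659)
for d in(-36,-36,-24,-12,-8):
    rows(c+.067*np.array([np.cos(a),np.sin(a)]),d);a+=np.radians(d);print(np.degrees(a))" | sed 's/np.float64(\([-0-9.e]*\))/\1/g'
```

```text
[-0.002, -0.01, 0, 0, 0, -0.1], [-0.004, -0.021, 0, 0, 0, -0.2], [-0.008, -0.031, 0, 0, 0, -0.3], [-0.012, -0.04, 0, 0, 0, -0.4], [-0.017, -0.05, 0, 0, 0, -0.5], [-0.022, -0.058, 0, 0, 0, -0.6], [-0.029, -0.067, 0, 0, 0, -0.7], [-0.035, -0.075, 0, 0, 0, -0.8], 
-43.349620643561835
[-0.008, -0.007, 0, 0, 0, -0.1], [-0.016, -0.014, 0, 0, 0, -0.2], [-0.024, -0.02, 0, 0, 0, -0.3], [-0.033, -0.026, 0, 0, 0, -0.4], [-0.043, -0.03, 0, 0, 0, -0.5], [-0.052, -0.034, 0, 0, 0, -0.6], [-0.062, -0.037, 0, 0, 0, -0.7], [-0.073, -0.04, 0, 0, 0, -0.8], 
-79.34962064356183
[-0.007, -0.001, 0, 0, 0, -0.067], [-0.014, -0.002, 0, 0, 0, -0.133], [-0.021, -0.002, 0, 0, 0, -0.2], [-0.028, -0.002, 0, 0, 0, -0.267], [-0.035, -0.002, 0, 0, 0, -0.333], [-0.042, -0.001, 0, 0, 0, -0.4], [-0.049, -0.0, 0, 0, 0, -0.467], [-0.056, 0.001, 0, 0, 0, -0.533], 
-103.34962064356183
[-0.003, 0.001, 0, 0, 0, -0.033], [-0.007, 0.002, 0, 0, 0, -0.067], [-0.01, 0.003, 0, 0, 0, -0.1], [-0.013, 0.004, 0, 0, 0, -0.133], [-0.017, 0.005, 0, 0, 0, -0.167], [-0.02, 0.006, 0, 0, 0, -0.2], [-0.023, 0.008, 0, 0, 0, -0.233], [-0.026, 0.009, 0, 0, 0, -0.267], 
-115.34962064356183
[-0.002, 0.001, 0, 0, 0, -0.022], [-0.004, 0.002, 0, 0, 0, -0.044], [-0.006, 0.003, 0, 0, 0, -0.067], [-0.008, 0.004, 0, 0, 0, -0.089], [-0.01, 0.005, 0, 0, 0, -0.111], [-0.012, 0.007, 0, 0, 0, -0.133], [-0.014, 0.008, 0, 0, 0, -0.156], [-0.016, 0.009, 0, 0, 0, -0.178], 
-123.34962064356183
```

Emit:
carry_out --deltas '[[[-0.002, -0.01, 0, 0, 0, -0.1], [-0.004, -0.021, 0, 0, 0, -0.2], [-0.008, -0.031, 0, 0, 0, -0.3], [-0.012, -0.04, 0, 0, 0, -0.4], [-0.017, -0.05, 0, 0, 0, -0.5], [-0.022, -0.058, 0, 0, 0, -0.6], [-0.029, -0.067, 0, 0, 0, -0.7], [-0.035, -0.075, 0, 0, 0, -0.8]]]'

```text
time: 4.97
position: [0.6183, 0.0348, 0.0811]
eef_rot: [180.0, -0.0, 136.6]
force: [0.7, 0.8, -0.6]
width: 0.398
finger_force: 0.4
```

Emit:
carry_out --deltas '[[[-0.008, -0.007, 0, 0, 0, -0.1], [-0.016, -0.014, 0, 0, 0, -0.2], [-0.024, -0.02, 0, 0, 0, -0.3], [-0.033, -0.026, 0, 0, 0, -0.4], [-0.043, -0.03, 0, 0, 0, -0.5], [-0.052, -0.034, 0, 0, 0, -0.6], [-0.062, -0.037, 0, 0, 0, -0.7], [-0.073, -0.04, 0, 0, 0, -0.8]]]'

```text
time: 5.63
position: [0.5819, 0.0148, 0.0812]
eef_rot: [180.0, 0.0, 100.6]
force: [0.7, -0.3, -0.2]
width: 0.398
finger_force: 0.4
```

Emit:
carry_out --deltas '[[[-0.007, -0.001, 0, 0, 0, -0.067], [-0.014, -0.002, 0, 0, 0, -0.133], [-0.021, -0.002, 0, 0, 0, -0.2], [-0.028, -0.002, 0, 0, 0, -0.267], [-0.035, -0.002, 0, 0, 0, -0.333], [-0.042, -0.001, 0, 0, 0, -0.4], [-0.049, 0, 0, 0, 0, -0.467], [-0.056, 0.001, 0, 0, 0, -0.533]]]'

```text
time: 6.3
position: [0.554, 0.0154, 0.0813]
eef_rot: [180.0, -0.0, 76.7]
force: [1.2, -0.5, 0.1]
width: 0.396
finger_force: 0.5
```

```bash
python3 - <<'E'
from h import *
o=bot.get_obs();print(o['time'],o['position'],o['eef_rot'],o['force'])
d=snap('side','s4');print(hubtop(d))
w=snap('wrist','w4')
h=cv2.hconcat([cv2.resize(w['color'],(400,300)),cv2.resize(d['color'][145:220,200:300],(400,300),interpolation=2)]);cv2.imwrite('pics/c4.png',h)
E
```

```text
6.3 [0.55397666 0.01535706 0.08126414] [ 1.79977212e+02 -3.98968673e-04  7.66631330e+01] [ 1.1581833  -0.49324096  0.08465928]
(np.int64(181), np.int64(196))
```

View pics/c4.png

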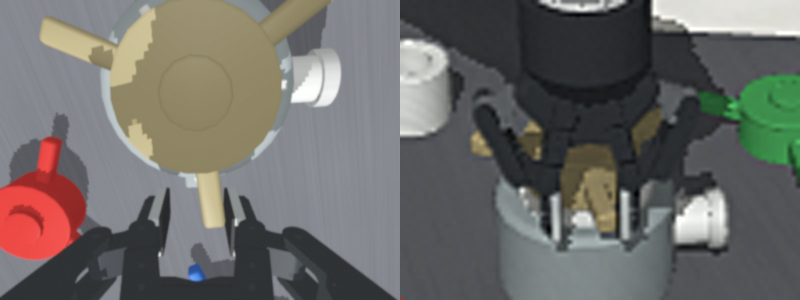

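The ear sits between the fingers and is following the push. In the wrist half it is at about (208,200) against the right finger. The pushing force is still only about 1 N, so there is more to turn.

Emit:
carry_out --deltas '[[[-0.003, 0.001, 0, 0, 0, -0.033], [-0.007, 0.002, 0, 0, 0, -0.067], [-0.01, 0.003, 0, 0, 0, -0.1], [-0.013, 0.004, 0, 0, 0, -0.133], [-0.017, 0.005, 0, 0, 0, -0.167], [-0.02, 0.006, 0, 0, 0, -0.2], [-0.023, 0.008, 0, 0, 0, -0.233], [-0.026, 0.009, 0, 0, 0, -0.267]]]'

```text
time: 7.07
position: [0.5498, 0.0187, 0.0837]
eef_rot: [178.8, -0.4, 64.9]
force: [43.1, -7.0, -15.7]
width: 0.4
finger_force: 20.7
```

The force rose to 43 N, so the cap is against its stop. I back off and retract.

Emit:
carry_out --deltas '[[[0.01, -0.004, 0, 0, 0, 0.09], [0.02, -0.007, 0, 0, 0, 0.18], [0.026, -0.009, 0, 0, 0, 0.26], [0.026, -0.009, 0, 0, 0, 0.26], [0.026, -0.009, 0.02, 0, 0, 0.26], [0.026, -0.009, 0.06, 0, 0, 0.26], [0.026, -0.009, 0.12, 0, 0, 0.26], [0.026, -0.009, 0.18, 0, 0, 0.26]]]'

```text
time: 7.73
position: [0.5533, 0.0157, 0.1725]
eef_rot: [-179.9, 0.0, 76.5]
force: [-0.5, -0.4, -0.1]
width: 0.397
finger_force: 0.0
```

Emit:
carry_out --deltas '[[[-0.06, 0, 0.04, 0, 0, 0], [-0.12, 0, 0.06, 0, 0, 0], [-0.18, 0, 0.06, 0, 0, 0], [-0.24, 0, 0.06, 0, 0, 0], [-0.3, 0, 0.06, 0, 0, 0], [-0.36, 0, 0.06, 0, 0, 0], [-0.4, 0, 0.06, 0, 0, 0], [-0.4, 0, 0.06, 0, 0, 0]]]'

```text
time: 8.4
position: [0.3506, 0.0158, 0.2015]
eef_rot: [-179.9, 0.0, 76.5]
force: [-0.7, -1.4, 0.2]
width: 0.397
finger_force: 0.0
```

```bash
python3 - <<'E'
from h import *
o=bot.get_obs();print(o['time'],o['position'],o['force'])
s=snap('side','s5');t=snap('top','t5');print(hubtop(s))
m,P=brass(t,.099,[.570,.081,.1]);print(ears(P,np.array([.5675,.081])))
h=cv2.hconcat([cv2.resize(t['color'][150:250,165:285],None,fx=4,fy=4,interpolation=2),cv2.resize(s['color'][145:245,200:280],None,fx=4,fy=4,interpolation=2)]);cv2.imwrite('pics/c5.png',h)
E
```

```text
8.4 [0.35057472 0.01582643 0.20152668] [-0.70961454 -1.39014433  0.16019183]
(np.int64(171), np.int64(197))
([(np.float64(-96.4), 63, np.float64(0.0766)), (np.float64(24.0), 60, np.float64(0.0773)), (np.float64(144.0), 71, np.float64(0.0774))], np.float64(0.9834565324020361))
```

View pics/c5.png

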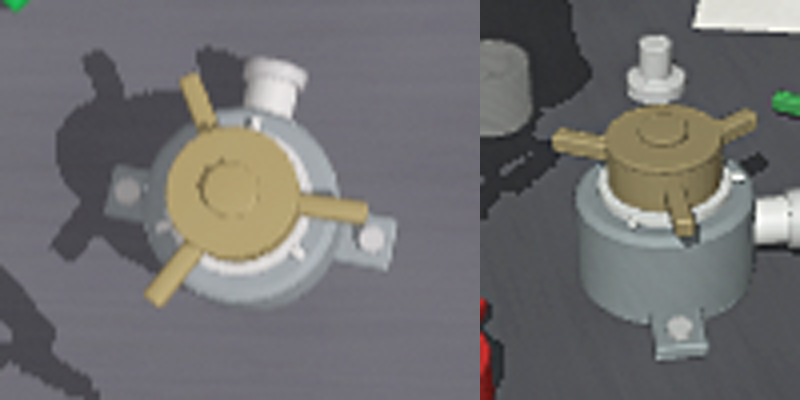

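The cap is level and low. The ear is at about -96°, roughly 86° clockwise of the notch, which agrees with the stop, and the blob is another 2 px lower. The arm is clear and the bystanders look untouched, so I'm handing in.

```bash
python3 -c "
from rig import bot
print(bot.sign_off())"
```

```text
the job is handed in; nothing more can be done
None
```

The cap dropped into the thread start, was screwed about 86° clockwise to its stop, and the job was handed in at about 8.5 s with the arm clear; the push peaked at 43 N on the fingers, and no verdict came back.

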